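# Slide the medicine bottle home into its bay

## Robot

A 6-joint arm with a two-finger parallel gripper is mounted at the origin on the work surface. World frame = base frame: x ahead of the robot, y to its left, z up, the work surface at z = 0. Lengths are in m, angles in rad, forces in N, time in s.
With the tool pointing down it reaches from about 0.3 to 0.875 m from the base axis. Payload 6.4 kg.
Tool frame: the origin (TCP) lies on the mounting face of the last link; the fingertips stand 173 mm ahead of it and the grasp point (between the pads) lies 155 mm ahead of it; x points along the fingers, y is the direction in which the jaws open and shut, and the axes are right-handed (so a half turn about x gives the same grasp; the last joint's range is limited). The gripper opens to 85 mm and grips with 20 to 120 N. Pads are 22 mm wide; open, the fingers measure 114 mm over their backs; the gripper's body (76 mm by 85 mm) begins 54 mm behind the grasp point. The pads swing forward as they close: fully open they stand 13 mm farther back than shut.
Start: joints at [0.953, 0.181, 1.607, -0, 1.354, -0.206], TCP at [0.23, 0.527, 0.405] pointing down, gripper open.
Joint ranges: [-2.99, 2.99], [-0.89, 2.07], [0.3, 2.58], [-1.14, 4.28], [0, 2.63], [-3.12, 3.12]. Speed limits (rad/s): [2.57, 2.57, 3.01, 3.14, 3.14, 3.14].

## Interface

Orientations are given as a unit quaternion [w, x, y, z].
In Python, from cell import robot gives the robot as it stands. The module is installed in compiled form; this text tells all that it offers.
- The arm moves only by the tool carry_out, never from a script. Its argument "targets" is one flat list of numbers, 5 for each row, row after row: the shift along the world's x, y, z in mm, then the turn about the world's z in rad, then the closure, from 0 (fully open) to 1 (shut). In form: [tx, ty, tz, turn, jaw, tx, ty, tz, turn, jaw, ...]. A call has 1 to 5 rows; each row is the pose to reach, as a shift and turn from the pose measured when the call began; what a row does not reach only later rows make up. A row lasts 1/8 s, in which the tool goes at most 62.5 mm and 10.7 degrees, less where a joint would pass 70% of its speed; a pose out of reach is approached as far as the arm can. A call with a gripper value outside its range is refused whole. The fingers move at their own pace and stop on an object; "force" is the grip in N (left out, the last holds). Time passes only in rows, so rows that repeat a pose let the fingers close. It gives the time, the measured TCP pose, the force and the opening at its end, in the units of the state.
- robot.get_state(): the state, without advancing time (a new reading comes with each control period).
- robot.read_camera(name): name is "scene" or "top"; returns a dict with "pixels" (384x512x3 uint8, red, green, blue), "mtx" (3x3 intrinsics, pixels), "dist" ([k1, k2, p1, p2, k3] as OpenCV has them; the pictures are not rectified), "R" (3x3) and "t" (3): a world point X has camera coordinates R X + t. Camera axes: x right, y down, z forward; pixel columns grow to the right and rows downward; lengths in m; the calibration is good to about 2 mm. A picture is of the moment at which its call begins. There is no depth.
- robot.hand_in(): hands the job in, once; it reports no verdict.
The state is a dict: "time_s": time; "q": joint angles; "qd": joint speeds; "tau": joint torques, N m; "ee_pos": TCP position; "ee_rot": TCP orientation; "force": force on the tool from outside, world axes, zero at the start; "wrist_torque": the same for the moment, N m; "gripper_width": opening from 0.0 (shut) to 1.0 (fully open).
Only numpy, scipy, OpenCV 4.12 (cv2) and the standard library are available. Lean on these libraries where they do the work, as an engineer would, in place of code of your own. Each camera call takes 0.05 s, during which the arm holds its last target. There are 200 camera calls.

## Task

The tall narrow glass bottle stands loose near the open front of the upper crate: push it low on its body, so that it slides along the crate floor upright, into the three-sided bay and fully home, up against the bay's back wall or within a few millimetres of it. Only push it, gently: do not grip, lift or tip it. Leave the first-aid box, the pill tub, the torch and the kidney dish where they are, and finish with the hand clear.

Things in the scene. Friction and masses are not known exactly. Their poses are not given: they have to be found in the camera images.
- crates: two stacked plastic crates, one fixed piece (sizes in mm), 340 (x) by 540 (y), 160 high in all; the upper crate's flat floor is 105 above the table; its side and back (+x) walls are 6 thick and rise 55 above that floor; its front (-x, towards the robot) is open, no lip. Origin: centre of the footprint at table height; +x from front to back, z up.
- bay: three-sided plastic divider fixed on the upper crate floor, a U from above (sizes in mm): walls 5 thick, 35 high, 66 clear between the side walls, 40 clear depth, no floor or sill of its own. Origin: at crate floor level, middle of the back wall's inner face; +x points into the back wall, the mouth is at x = -40 and opens to -x; y across. May be turned in the crate. Bottle home: its centre at about x = -22, y = 0.
- bottle: tall narrow glass bottle standing on the upper crate floor (sizes in mm): round body 44 in diameter up to 85 high, shoulder narrowing to a 22 neck at 105, cap 27 in diameter up to 140; 150 to 310 g. Origin: centre of its underside; z up its axis. It slides when pushed within about 25 of the floor and may tip when pushed higher.
- firstaid: red plastic first-aid box with a snap latch, lying on the upper crate's floor at one side, 150 (x) by 100 (y) by 70 mm high, not to be moved. Origin: centre of its underside.
- torch: yellow plastic torch lying on the upper crate's floor at the other side, 160 mm long along its x, head (+x end) 52 mm in diameter, not to be moved. Origin: on the floor under its middle.
- tub: squat closed white pill tub on the upper crate's floor, 60 mm in diameter, 72 mm high, not to be moved. Origin: centre of its underside.
- dish: steel kidney dish on the table beside the crates, about 170 (x) by 85 (y) by 34 mm high, not to be moved. Origin: at table height near its middle.

How it is judged:
By the outcome, as a careful person would: the job done as asked, in the order asked, and still so for the second after the job is handed in, with the robot touching nothing.
It also fails if it takes over 48 s, if anything falls off the work surface, if the arm or the gripper's body presses on something with over 40 N, if the wrist force passes 120 N, or if a joint passes its speed limit or range.

## Working session

There is one attempt and no reset: what is moved stays moved. The work goes in short steps, Python scripts to look and compute and a tool call to move; the robot and the scene stay as the last step left them, time stands still between calls to the robot, and variables do not carry over. Pictures are saved under pics/ and viewed, about 8 in all and at most 12, crops included, and the job is handed in when it is done.

Besides the shell and the picture viewer there is one more tool, called by a JSON object that holds its "name" and its "arguments". carry_out: Moves the arm, as the interface text tells. Its arguments: {"type":"object","properties":{"targets":{"type":"array"},"force":{"type":"number"}},"required":["targets"]}

```bash
mkdir -p pics
cat > h.py <<'E'
import numpy as np, cv2
from cell import robot
def cam(n): return robot.read_camera(n)
def save(c,f,crop=None,s=1):
    p=c["pixels"][:,:,::-1]
    if crop: x0,y0,x1,y1=crop; p=p[y0:y1,x0:x1]
    cv2.imwrite(f,cv2.resize(p,None,fx=s,fy=s,interpolation=cv2.INTER_CUBIC))
def w(c,u,v,z):
    R=np.array(c["R"]);t=np.array(c["t"])
    n=cv2.undistortPoints(np.array([[[u,v]]],float),np.array(c["mtx"]),np.array(c["dist"]))[0,0]
    d=R.T@np.array([n[0],n[1],1]);o=-R.T@t
    return (o+d*(z-o[2])/d[2]).round(4)
def px(c,X):
    return cv2.projectPoints(np.array(X,float).reshape(-1,3),cv2.Rodrigues(np.array(c["R"]))[0],np.array(c["t"]),np.array(c["mtx"]),np.array(c["dist"]))[0][:,0].round(1)
E
python3 - <<'E'
from h import *
for n in("scene","top"):
    c=cam(n); save(c,f"pics/{n}1.png",s=1.5)
    print(n,-np.array(c["R"]).T@np.array(c["t"]))
print(robot.get_state())
E
```

```text
scene [ 1.16986809 -0.40050848  0.84791725]
top [0.40160049 0.13245134 1.20206162]
{'time_s': 0.1, 'q': array([ 9.52707998e-01,  1.81463733e-01,  1.60790450e+00, -2.23399021e-05,
        1.35379695e+00, -2.06283968e-01]), 'qd': array([-1.49505170e-03, -1.81781055e-03, -1.89556253e-03,  3.58112289e-04,
        5.08478611e-04,  9.32503983e-05]), 'tau': array([-3.35686409e-04, -4.45880091e+01, -3.52236056e+01, -2.81904222e-04,
        4.16527240e-03, -1.92835657e-06]), 'ee_pos': array([0.22999557, 0.5267504 , 0.40387742]), 'ee_rot': array([ 0.69195499,  0.14405403,  0.69238631, -0.14507902]), 'force': array([-1.29087801, -0.23572258,  0.3845523 ]), 'wrist_torque': array([ 0.02991139, -0.00822241, -0.02771886]), 'gripper_width': 1.0012208617727614}
```

View pics/scene1.png

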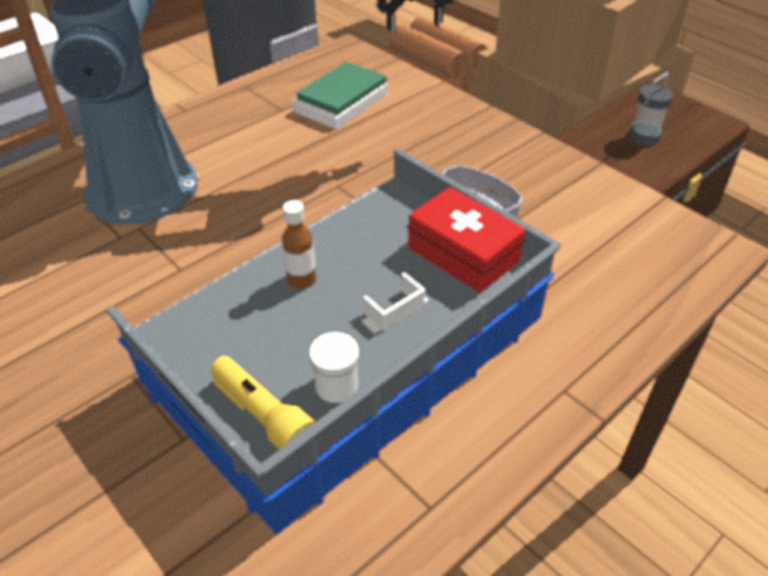

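View pics/top1.png

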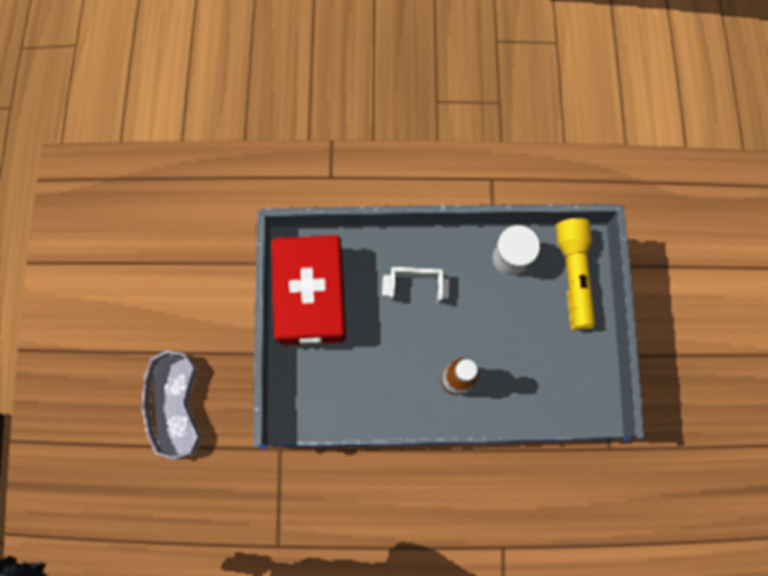

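The scene shot shows the bottle's base at about (300,283) and the bay at (395,305). In the top shot (1.5x), the bottle's cap is at (467,370), the bay spans x 385–448 at y≈270–300, the tub is at (518,248), and the crate's front edge is at y≈443. I'll enlarge both.

Run:
```python
from h import *
c=cam("top"); a=c["pixels"][165:270,245:345,::-1]
d=cam("scene"); b=d["pixels"][125:230,175:295,::-1]
f=lambda p,s:cv2.resize(p,None,fx=s,fy=s,interpolation=cv2.INTER_CUBIC)
cv2.imwrite("pics/t2.png",f(a,5)); cv2.imwrite("pics/s2.png",f(b,5))
```

```text
(no output)
```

View pics/t2.png

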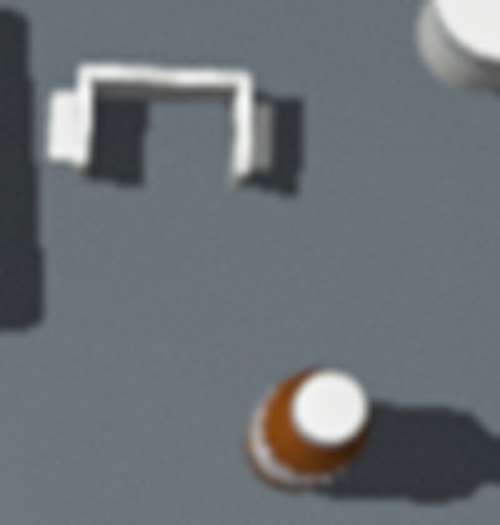

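View pics/s2.png

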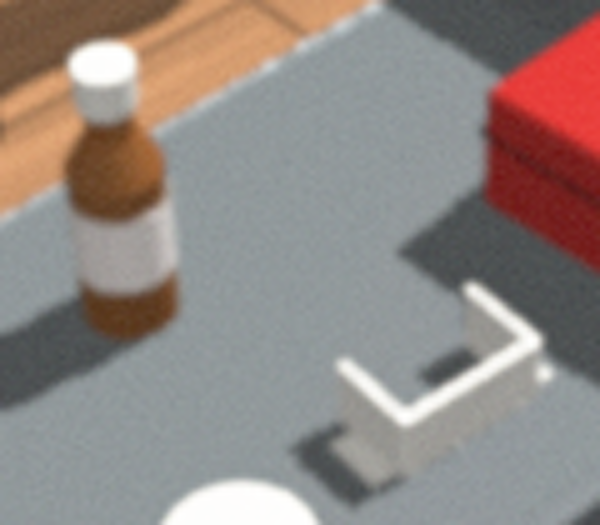

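Top crop: the bay's back-wall outer corners (wall top) are at about (78,65) and (252,72), its side-wall front ends at about (80,163) and (243,180), and the cap centre is at (330,408). Scene crop: the cap top is at (103,62), the bottle's base bottom at (125,338), and the bay's wall-top corners at (343,362), (405,418), (540,340) and (470,288).

Run:
```python
from h import *
c=cam("top");d=cam("scene")
T=lambda u,v,z:w(c,245+u/5-.4,165+v/5-.4,z)
S=lambda u,v,z:w(d,175+u/5-.4,125+v/5-.4,z)
print("bay top");[print(T(*p,.14)) for p in((78,65),(252,72),(80,163),(243,182),(95,85),(236,93))]
print("bay scene");[print(S(*p,.14)) for p in((405,422),(543,340),(341,360),(468,285))]
print("cap",T(330,408,.245),S(103,64,.245))
print("crate front corners floor?",w(c,262/1.5,445/1.5,.16),w(c,640/1.5,437/1.5,.16),w(c,262/1.5,212/1.5,.16),w(c,622/1.5,208/1.5,.16))
print("tub",w(c,518/1.5,247/1.5,.177),"fa",[w(c,a/1.5,b/1.5,.175) for a,b in((272,238),(340,236),(275,343),(344,338))])
# bottle silhouette in scene at base
cx=T(330,408,.245)
th=np.linspace(0,2*np.pi,60)
P=np.c_[cx[0]+.022*np.cos(th),cx[1]+.022*np.sin(th),0*th+.105]
q=(px(d,P)-[175,125]+.4)*5;print("base proj scene",q.min(0),q.max(0),"seen x83-177, bottom 338")
```

```text
bay top
[0.6816 0.1153 0.14  ]
[0.6791 0.0378 0.14  ]
[0.6369 0.1142 0.14  ]
[0.629  0.0423 0.14  ]
[0.6725 0.1077 0.14  ]
[0.6694 0.0451 0.14  ]
bay scene
[0.6765 0.0392 0.14  ]
[0.6808 0.1139 0.14  ]
[0.6321 0.0432 0.14  ]
[0.6349 0.1136 0.14  ]
cap [0.5166 0.0179 0.245 ] [0.5179 0.017  0.245 ]
crate front corners floor? [0.4179 0.293  0.16  ] [ 0.4302 -0.241   0.16  ] [0.7584 0.3067 0.16  ] [ 0.7717 -0.2346  0.16  ]
tub [ 0.7028 -0.069   0.177 ] fa [array([0.7136, 0.2877, 0.175 ]), array([0.7172, 0.1889, 0.175 ]), array([0.5598, 0.2773, 0.175 ]), array([0.5679, 0.1803, 0.175 ])]
base proj scene [ 83.5 273.5] [181.  341.5] seen x83-177, bottom 338
```

Run:
```python
from h import *
from scipy.spatial.transform import Rotation as Ro
s=robot.get_state();q=s["ee_rot"];M=Ro.from_quat([q[1],q[2],q[3],q[0]]).as_matrix()
print(M.round(3)); print("jaw heading",np.arctan2(M[1,1],M[0,1]))
b=np.array([.517,.0175]);bay=np.array([.6747,.0768]);a=-.045;ex=np.array([np.cos(a),np.sin(a)])
p=bay-.080*ex;d=p-b;L=np.linalg.norm(d);d/=L
print("pre",p,"leg",L,"dir",np.arctan2(d[1],d[0]),"start axis",b-.109*d,"home",bay-.022*ex)
print("shift mm",((b-.109*d)-s["ee_pos"][:2])*1e3)
```

```text
[[-0.     0.4    0.916]
 [-0.     0.916 -0.4  ]
 [-1.    -0.001 -0.   ]]
jaw heading 1.1590595478952097
pre [0.59478099 0.08039879] leg 0.1000306903143058 dir 0.6800023767434253 start axis [ 0.43224474 -0.05103864] home [0.65272227 0.07778967]
shift mm [ 202.16221973 -577.93406371]
```

{"name": "carry_out", "arguments": {"targets": [20,-58,0,-0.1,0,40,-116,0,-0.2,0,60,-173,0,-0.3,0,80,-231,0,-0.4,0,100,-289,0,-0.479,0]}}

```text
time_s: 0.92
ee_pos: [0.3302, 0.2362, 0.4046]
ee_rot: [0.638, 0.305, 0.638, -0.305]
force: [1.7, -0.5, -0.5]
gripper_width: 1.0
```

{"name": "carry_out", "arguments": {"targets": [20,-58,0,0,0,40,-116,0,0,0,60,-173,0,0,0,80,-231,0,0,0,100,-289,0,0,0]}}

```text
time_s: 1.55
ee_pos: [0.4304, -0.0549, 0.405]
ee_rot: [0.638, 0.306, 0.637, -0.305]
force: [1.3, 1.4, 0.6]
gripper_width: 1.004
```

```bash
cat >> h.py <<'E'
from scipy.spatial.transform import Rotation as Ro
def st():
    s=robot.get_state();q=s["ee_rot"];M=Ro.from_quat([q[1],q[2],q[3],q[0]]).as_matrix()
    print("t",round(s["time_s"],2),"p",s["ee_pos"].round(4),"head",round(np.arctan2(M[1,1],M[0,1]),4),"F",s["force"].round(1),"q",s["q"].round(2));return s
E
python3 -c "from h import *;st()"
```

```text
t 1.55 p [ 0.4304 -0.0549  0.405 ] head 0.6773 F [1.3 1.4 0.6] q [-0.4  -0.15  1.94  0.    1.35 -1.08]
```

{"name": "carry_out", "arguments": {"targets": [1,2,-40,0,0,2,4,-80,0,0,2,4,-105,0,0,2,4,-115,0,0,2,4,-115,0,0]}}

```text
time_s: 2.17
ee_pos: [0.4324, -0.0509, 0.2899]
ee_rot: [0.638, 0.306, 0.637, -0.305]
force: [0.3, 0.3, 0.0]
gripper_width: 0.999
```

```bash
python3 -c "
from h import *;st()
d=cam('scene');save(d,'pics/s3.png',(120,70,300,230),4)"
```

```text
t 2.17 p [ 0.4324 -0.0509  0.2899] head 0.6774 F [0.3 0.3 0. ] q [-0.39  0.01  2.05  0.    1.08 -1.07]
```

View pics/s3.png

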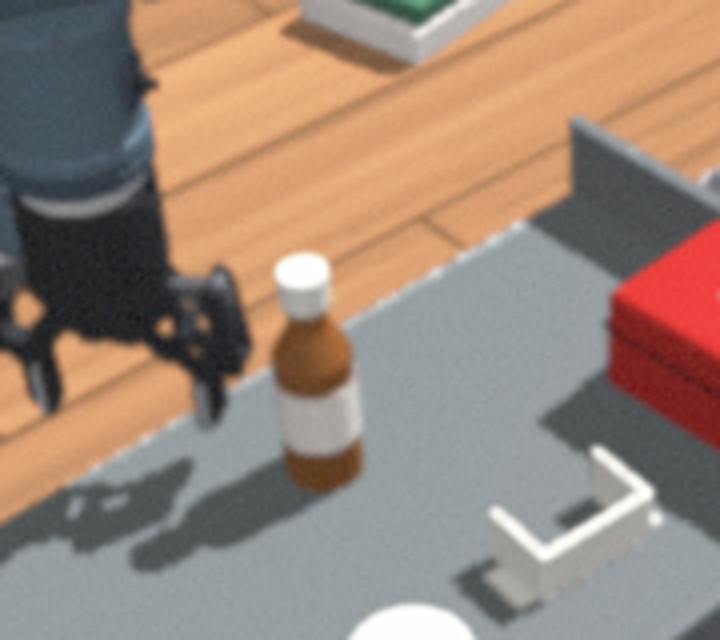

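The finger pointing at the bottle has its tip at about (207,425) in the crop, and its knuckle bulges out to (245,330). I'll work out the heights and outward reach of both.

Run:
```python
from h import *
d=cam('scene');c=cam('top');a=np.array([.4324,-.0509]);e=np.array([np.cos(.677),np.sin(.677)]);n=np.array([-e[1],e[0]])
for r in(.0425,.05,.057,.065,.072):
  for z in(.117,.13,.15,.17,.19): print(r,z,((px(d,[*(a+r*e),z])[0]-[120,70])*4).round(), end=" ")
  print()
save(c,'pics/t3.png',(235,205,345,325),5)
```

```text
0.0425 0.117 [208. 437.] 0.0425 0.13 [205. 420.] 0.0425 0.15 [200. 394.] 0.0425 0.17 [195. 366.] 0.0425 0.19 [190. 338.] 
0.05 0.117 [220. 439.] 0.05 0.13 [218. 422.] 0.05 0.15 [213. 395.] 0.05 0.17 [208. 368.] 0.05 0.19 [204. 340.] 
0.057 0.117 [232. 440.] 0.057 0.13 [230. 423.] 0.057 0.15 [225. 396.] 0.057 0.17 [221. 369.] 0.057 0.19 [216. 341.] 
0.065 0.117 [246. 442.] 0.065 0.13 [244. 424.] 0.065 0.15 [239. 398.] 0.065 0.17 [235. 370.] 0.065 0.19 [230. 342.] 
0.072 0.117 [258. 443.] 0.072 0.13 [256. 426.] 0.072 0.15 [252. 399.] 0.072 0.17 [248. 372.] 0.072 0.19 [243. 344.]
```

View pics/t3.png

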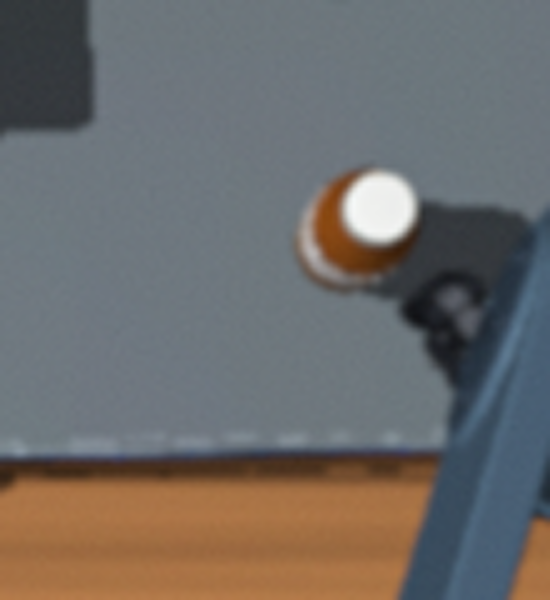

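The tip's lower end sits at about z 0.128. The knuckle bulges about 15 mm beyond the fingertip's back, and its underside is roughly 50–55 mm above the tip. It would touch the bottle high up, so I need the finger's profile accurately. I'll bring the hand close to the scene camera and look at it from the side and edge-on.

{"name": "carry_out", "arguments": {"targets": [0,-30,60,0,0,20,-70,110,0.15,0,50,-120,150,0.3,0,80,-160,180,0.32,0,110,-190,200,0.32,0]}}

```text
time_s: 2.95
ee_pos: [0.5436, -0.2426, 0.4948]
ee_rot: [0.681, 0.2, 0.675, -0.2]
force: [0.8, -0.9, -0.3]
gripper_width: 1.001
```

{"name": "carry_out", "arguments": {"targets": [40,-20,20,0,0,80,-40,40,0,0,120,-50,50,0,0,130,-50,50,0,0,130,-50,50,0,0]}}

```text
time_s: 3.58
ee_pos: [0.6737, -0.2921, 0.5444]
ee_rot: [0.681, 0.2, 0.676, -0.2]
force: [0.7, -0.2, -0.1]
gripper_width: 1.001
```

Run:
```python
from h import *
s=st();d=cam('scene');p=s["ee_pos"];print(px(d,[p,p-[0,0,.155],p-[0,0,.173]]))
v=p-[0,0,.12]-(-np.array(d["R"]).T@np.array(d["t"]));print("view dir",np.arctan2(v[1],v[0]),v)
```

```text
t 3.58 p [ 0.6737 -0.2921  0.5444] head 0.998 F [ 0.7 -0.2 -0.1] q [-0.57  0.48  0.95  0.    1.71 -1.57]
[[ 35.3 108.3]
 [ 72.1 202.8]
 [ 75.7 211.8]]
view dir 2.926504464515721 [-0.49614547  0.10839171 -0.42350968]
```

{"name": "carry_out", "arguments": {"targets": [0,0,0,0.18,0,0,0,0,0.36,0,0,0,0,0.36,0]}}

```text
time_s: 4.0
ee_pos: [0.6722, -0.2917, 0.5453]
ee_rot: [0.706, 0.076, 0.701, -0.075]
force: [0.0, -0.2, -0.8]
gripper_width: 1.0
```

Run:
```python
from h import *
s=st();d=cam('scene');np.save("prof.npy",d["pixels"])
save(d,'pics/s4.png',(0,90,150,230),5)
p=s["ee_pos"];e=np.array([np.cos(1.358),np.sin(1.358),0])
for z in(.11,.13,.15,.16,.173):
  print(z,[list((px(d,p+[0,0,-z]+r*e)[0]-[0,90])*5) for r in(.0425,.057,.072)])
```

```text
t 4.0 p [ 0.6722 -0.2917  0.5453] head 1.3559 F [ 0.  -0.2 -0.8] q [-0.57  0.48  0.95  0.    1.71 -1.93]
0.11 [[np.float64(469.5), np.float64(381.50000000000006)], [np.float64(522.5), np.float64(363.0)], [np.float64(576.5), np.float64(344.00000000000006)]]
0.13 [[np.float64(487.5), np.float64(436.50000000000006)], [np.float64(539.0), np.float64(418.0)], [np.float64(592.0), np.float64(399.5)]]
0.15 [[np.float64(504.5), np.float64(489.5)], [np.float64(555.0), np.float64(470.99999999999994)], [np.float64(606.5), np.float64(452.5)]]
0.16 [[np.float64(513.0), np.float64(515.5)], [np.float64(563.0), np.float64(497.0)], [np.float64(614.0), np.float64(478.0)]]
0.173 [[np.float64(523.5), np.float64(548.0)], [np.float64(573.0), np.float64(529.5)], [np.float64(623.0), np.float64(510.5)]]
```

View pics/s4.png

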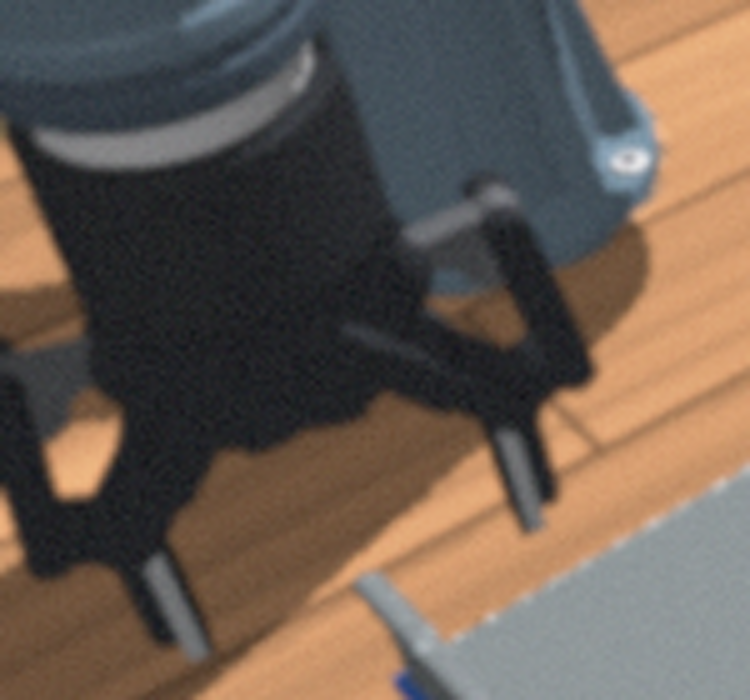

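Open finger profile: pad tip at (530,530), fingertip back about 55 mm from the axis, and a knuckle corner at (590,375), about 72 mm out and only ~37 mm above the tip. That rules out pushing with the back of the finger. Next I'll look edge-on to get the widths.

{"name": "carry_out", "arguments": {"targets": [0,0,0,-0.18,0,0,0,0,-0.36,0,0,0,0,-0.54,0,0,0,0,-0.72,0,0,0,0,-0.9,0]}}

```text
time_s: 4.68
ee_pos: [0.6719, -0.2916, 0.5456]
ee_rot: [0.6, 0.377, 0.595, -0.378]
force: [-0.1, -0.1, 0.1]
gripper_width: 1.0
```

{"name": "carry_out", "arguments": {"targets": [0,0,0,-0.18,0,0,0,0,-0.36,0,0,0,0,-0.54,0,0,0,0,-0.67,0,0,0,0,-0.67,0]}}

```text
time_s: 5.3
ee_pos: [0.6715, -0.2915, 0.5458]
ee_rot: [-0.442, -0.552, -0.438, 0.555]
force: [0.4, 0.5, 0.1]
gripper_width: 1.003
```

Run:
```python
from h import *
s=st();d=cam('scene')
save(d,'pics/s5.png',(0,90,150,230),5)
p=s["ee_pos"];h=-.215;e=np.array([np.cos(h),np.sin(h),0]);n=np.array([-e[1],e[0],0])
for r,z in((.05,.16),(.068,.122),(.06,.06),(-.05,.16),(0.03,.101),(0,.101)):
  print(r,z,[list(((px(d,p+[0,0,-z]+r*e+k*n)[0]-[0,90])*5).round()) for k in(-.04,-.011,.011,.04)])
```

```text
t 5.3 p [ 0.6715 -0.2915  0.5458] head -0.2278 F [0.4 0.5 0.1] q [-0.57  0.48  0.95 -0.01  1.71 -0.34]
0.05 0.16 [[np.float64(258.0), np.float64(747.0)], [np.float64(370.0), np.float64(704.0)], [np.float64(452.0), np.float64(672.0)], [np.float64(558.0), np.float64(631.0)]]
0.068 0.122 [[np.float64(226.0), np.float64(696.0)], [np.float64(345.0), np.float64(652.0)], [np.float64(433.0), np.float64(618.0)], [np.float64(546.0), np.float64(575.0)]]
0.06 0.06 [[np.float64(132.0), np.float64(491.0)], [np.float64(260.0), np.float64(446.0)], [np.float64(355.0), np.float64(412.0)], [np.float64(478.0), np.float64(370.0)]]
-0.05 0.16 [[np.float64(180.0), np.float64(508.0)], [np.float64(282.0), np.float64(472.0)], [np.float64(356.0), np.float64(445.0)], [np.float64(454.0), np.float64(411.0)]]
0.03 0.101 [[np.float64(166.0), np.float64(536.0)], [np.float64(284.0), np.float64(494.0)], [np.float64(370.0), np.float64(463.0)], [np.float64(483.0), np.float64(423.0)]]
0 0.101 [[np.float64(143.0), np.float64(463.0)], [np.float64(257.0), np.float64(423.0)], [np.float64(342.0), np.float64(393.0)], [np.float64(451.0), np.float64(356.0)]]
```

View pics/s5.png

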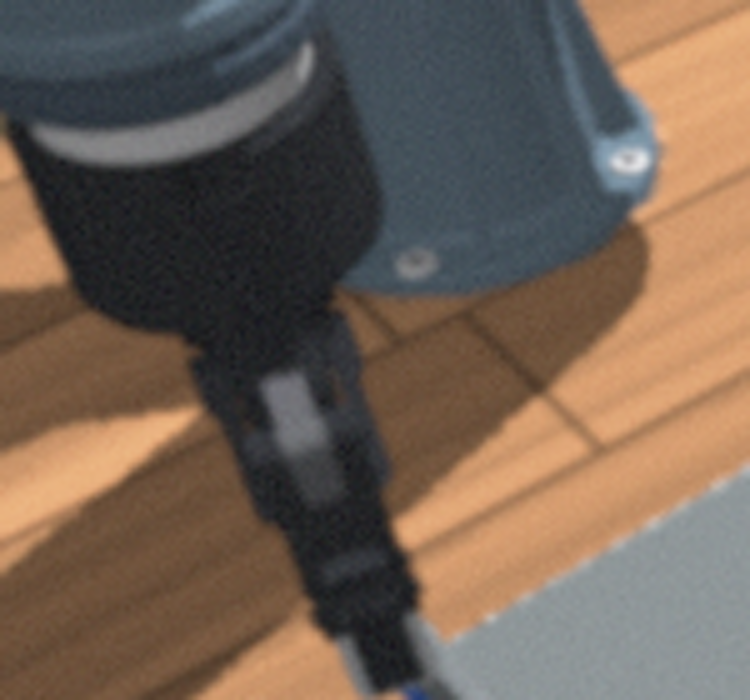

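Eighth picture: seen edge-on, the wide body ends well above the fingers, at about TCP−47 mm. The palm and links below it are only about ±17 mm, and the fingertips ±11–12 mm. So I'll push along the tool's z axis with the jaws nearly shut, a ~12 mm gap cradling the bottle at about 22 mm height. The wide body then passes over the cap and the palm clears the shoulder. I'll check for tilt over the first few millimetres.

{"name": "carry_out", "arguments": {"targets": [-40,50,0,-0.16,0.86,-80,100,0,-0.32,0.86,-120,150,0,-0.48,0.86,-160,200,0,-0.6,0.86,-195,245,-30,-0.66,0.86], "force": 20}}

```text
time_s: 5.98
ee_pos: [0.4793, -0.0505, 0.5212]
ee_rot: [-0.24, -0.666, -0.234, 0.667]
force: [0.8, 0.4, 0.4]
gripper_width: 0.142
```

{"name": "carry_out", "arguments": {"targets": [-10,23,-30,0,0.86,-10,23,-80,0,0.86,-10,23,-130,0,0.86,-10,23,-150,0,0.86,-10,23,-150,0,0.86]}}

```text
time_s: 6.6
ee_pos: [0.4685, -0.0272, 0.3698]
ee_rot: [-0.239, -0.665, -0.235, 0.668]
force: [-0.5, 0.6, 0.1]
gripper_width: 0.139
```

```bash
python3 -c "from h import *;s=st();print(s['gripper_width'])"
```

```text
t 6.6 p [ 0.4685 -0.0272  0.3698] head -0.8862 F [-0.5  0.6  0.1] q [-0.31 -0.02  1.9  -0.01  1.27  0.58]
0.1391801548199888
```

{"name": "carry_out", "arguments": {"targets": [-3,3,-30,-0.005,0.86,-3,3,-55,-0.005,0.86,-3,3,-69,-0.005,0.86,-3,3,-69,-0.005,0.86]}}

```text
time_s: 7.1
ee_pos: [0.4657, -0.0243, 0.301]
ee_rot: [-0.238, -0.665, -0.234, 0.668]
force: [0.3, 0.8, -0.3]
gripper_width: 0.14
```

```bash
cat >> h.py <<'E'
def cap(c,lo,box):
    # centroid of white cap blob within box
    x0,y0,x1,y1=box;p=c["pixels"][y0:y1,x0:x1].astype(int)
    m=((p.min(2)>lo)).astype(np.uint8)
    n,l,s,ce=cv2.connectedComponentsWithStats(m)
    return [(s[i,4],(ce[i]+[x0,y0]).round(2)) for i in range(1,n) if s[i,4]>15]
def brown(c,box):
    x0,y0,x1,y1=box;p=c["pixels"][y0:y1,x0:x1].astype(int)
    m=((p[:,:,0]-p[:,:,2]>45)&(p[:,:,0]<150)).astype(np.uint8)
    n,l,s,ce=cv2.connectedComponentsWithStats(m)
    return [(s[i,4],(ce[i]+[x0,y0]).round(2),s[i,:4]+[x0,y0,0,0]) for i in range(1,n) if s[i,4]>15]
E
python3 - <<'E'
from h import *
st();d=cam('scene')
print(cap(d,190,(165,120,225,200)));print(brown(d,(165,140,225,210)))
save(d,'pics/s6.png',(130,80,280,210),5)
E
```

```text
t 7.1 p [ 0.4657 -0.0243  0.301 ] head -0.8911 F [ 0.3  0.8 -0.3] q [-0.31  0.06  1.97 -0.01  1.11  0.59]
[(np.int32(103), array([195.22, 137.54])), (np.int32(21), array([208.  , 171.33]))]
[(np.int32(252), array([196.43, 159.47]), array([188, 149,  20,  20])), (np.int32(117), array([201.23, 186.81]), array([192, 181,  18,  11]))]
```

View pics/s6.png

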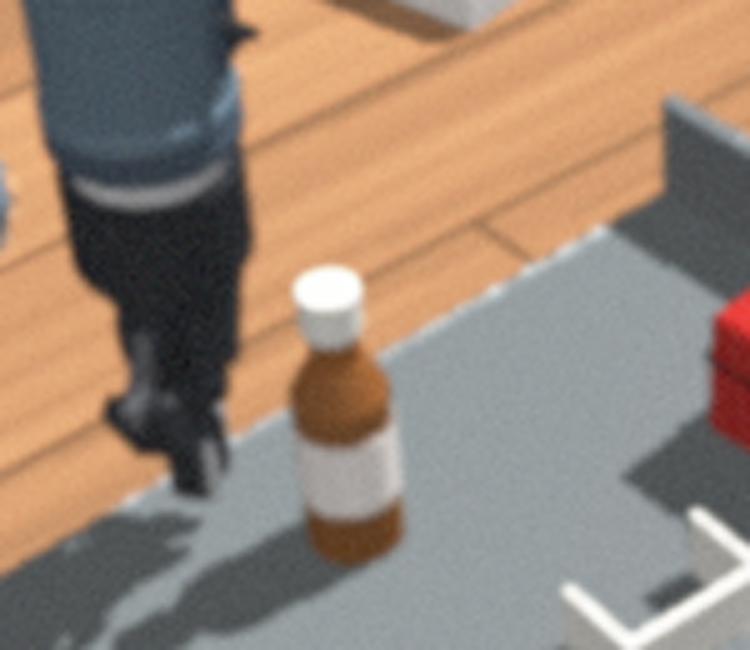

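{"name": "carry_out", "arguments": {"targets": [8,6,0,0,0.86,16,13,0,0,0.86,22,18,0,0,0.86,25,20,0,0,0.86,27,22,0,0,0.86]}}

```text
time_s: 7.78
ee_pos: [0.4932, -0.0022, 0.3017]
ee_rot: [-0.238, -0.665, -0.234, 0.668]
force: [-1.7, -0.7, 1.6]
gripper_width: 0.142
```

Run:
```python
from h import *
st();d=cam('scene')
print(cap(d,190,(175,110,235,200)));print(brown(d,(175,140,235,220)))
```

```text
t 7.78 p [ 0.4932 -0.0022  0.3017] head -0.8907 F [-1.7 -0.7  1.6] q [-0.24  0.12  1.9  -0.01  1.12  0.65]
[(np.int32(88), array([197.92, 138.2 ]))]
[(np.int32(250), array([197.71, 159.76]), array([190, 149,  19,  20])), (np.int32(113), array([201.12, 186.99]), array([193, 182,  17,  10]))]
```

Run:
```python
from h import *
d=cam('scene');save(d,'pics/s7.png',(150,100,240,200),6)
```

```text
(no output)
```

View pics/s7.png

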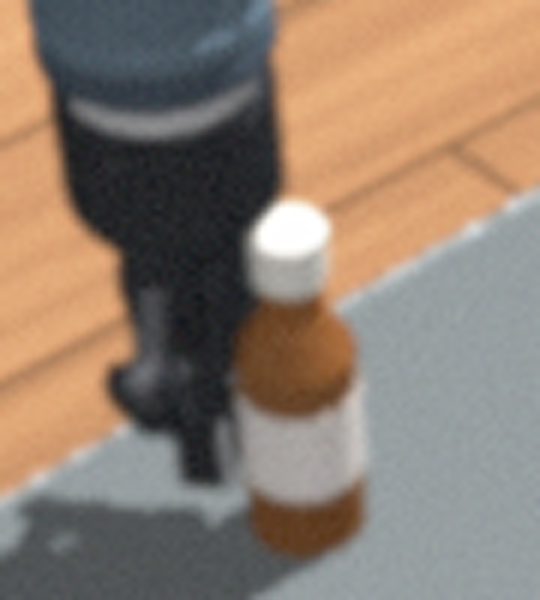

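The tenth picture shows the cap leaning about 6 mm, with the base unmoved at (305,550). The palm touches the shoulder or cap before the tips reach the body. I'm backing off gently so the bottle settles upright.

{"name": "carry_out", "arguments": {"targets": [-1,-1,0,0,0.86,-3,-2,0,0,0.86,-5,-4,0,0,0.86,-8,-6,0,0,0.86,-11,-9,0,0,0.86]}}

```text
time_s: 8.5
ee_pos: [0.4818, -0.0115, 0.3016]
ee_rot: [-0.238, -0.665, -0.234, 0.668]
force: [0.3, 0.1, -0.0]
gripper_width: 0.138
```

Run:
```python
from h import *
s=st();d=cam('scene')
print(cap(d,190,(175,110,235,200)));print(brown(d,(175,140,235,220)))
th=np.linspace(0,2*np.pi,73)
print("s5 ring (pose .6715 -.2915 .5458): compare left ~85 right ~380 bottom ~335")
for R in(.0375,.0425):
  for z in(.04,.047,.054,.061,.068):
    q=(px(d,np.c_[.6715+R*np.cos(th),-.2915+R*np.sin(th),0*th+.5458-z])-[0,90])*5
    i=q[:,0].argmin();j=q[:,0].argmax();k=q[:,1].argmax();print(R,z,q[i],q[j],q[k])
```

```text
t 8.5 p [ 0.4818 -0.0115  0.3016] head -0.891 F [ 0.3  0.1 -0. ] q [-0.27  0.1   1.93 -0.01  1.12  0.63]
[(np.int32(103), array([195.22, 137.54])), (np.int32(22), array([208.05, 171.27]))]
[(np.int32(249), array([196.35, 159.46]), array([188, 149,  20,  20])), (np.int32(118), array([201.21, 186.81]), array([192, 181,  18,  11]))]
s5 ring (pose .6715 -.2915 .5458): compare left ~85 right ~380 bottom ~335
0.0375 0.04 [ 65.5 259.5] [384.5 197.5] [166.5 322. ]
0.0375 0.047 [ 76. 274.] [392. 221.] [176.  345.5]
0.0375 0.054 [ 86. 305.] [399.5 243.5] [186. 368.]
0.0375 0.061 [ 96. 319.] [407. 266.] [195.5 390.5]
0.0375 0.068 [106.  340.5] [414. 288.] [205.  412.5]
0.0425 0.04 [ 44.  264.5] [405.5 195. ] [158.  336.5]
0.0425 0.047 [ 54.5 287.5] [413. 218.] [168. 360.]
0.0425 0.054 [ 65. 301.] [420.  240.5] [178.  382.5]
0.0425 0.061 [ 75.  332.5] [427.5 263. ] [187.5 405. ]
0.0425 0.068 [ 85. 354.] [434.5 285. ] [197. 427.]
```

Numbers say the bottle settled back exactly, with cap and base pixels unchanged from before. I'll raise the hand 4 mm so the palm meets only the narrowing shoulder, and try again.

{"name": "carry_out", "arguments": {"targets": [0,0,4,0,0.86,4,3,4,0,0.86,8,7,4,0,0.86,11,9,4,0,0.86,11,9,4,0,0.86]}}

```text
time_s: 9.18
ee_pos: [0.4928, -0.0024, 0.3054]
ee_rot: [-0.238, -0.665, -0.234, 0.668]
force: [-0.4, -0.6, -0.8]
gripper_width: 0.138
```

```bash
cat > m.py <<'E'
from h import *
from scipy.optimize import least_squares
s=st();d=cam('scene')
C=cap(d,190,(150,90,290,230));B=brown(d,(150,90,290,240))
for k in C+B: print(*k)
E
python3 m.py
python3 - <<'E'
from h import *
d=cam('scene');u=np.array([.777,.629,0])*.01
for z in(.23,.11): print(z,(px(d,np.array([.517,.0175,z])+u)-px(d,[.517,.0175,z]))[0])
E
```

```text
t 9.18 p [ 0.4928 -0.0024  0.3054] head -0.8903 F [-0.4 -0.6 -0.8] q [-0.24  0.12  1.9  -0.01  1.13  0.65]
84 [196.25 137.81]
24 [208.12 171.33]
226 [264.34 198.14]
216 [222.71 225.69]
371 [280.91 160.02] [272 145  18  31]
246 [196.46 159.62] [188 149  20  20]
114 [201.37 186.95] [193 181  17  11]
0.23 [4.7 0.5]
0.11 [4.4 0.5]
```

The upper brown blob now moves only 0.1 px, against 1.3 px before, so the bottle isn't tilting at this height. I'll advance 8 mm and compare the shoulder's motion with the base's.

{"name": "carry_out", "arguments": {"targets": [1,1,0,0,0.86,2,2,0,0,0.86,4,3,0,0,0.86,5,4,0,0,0.86,6,5,0,0,0.86]}}

```text
time_s: 9.9
ee_pos: [0.4986, 0.0025, 0.3054]
ee_rot: [-0.238, -0.665, -0.234, 0.668]
force: [-1.8, -1.2, 2.1]
gripper_width: 0.138
```

```bash
python3 m.py
```

```text
t 9.9 p [0.4986 0.0025 0.3054] head -0.8907 F [-1.8 -1.2  2.1] q [-0.23  0.13  1.88 -0.01  1.13  0.66]
90 [200.29 138.21]
226 [264.42 198.12]
217 [222.73 225.66]
368 [280.97 160.04] [272 145  18  31]
247 [199.86 159.8 ] [192 150  19  19]
114 [203.23 187.17] [195 182  17  10]
```

{"name": "carry_out", "arguments": {"targets": [1,1,0,0,0.86,3,2,0,0,0.86,4,3,0,0,0.86,6,5,0,0,0.86,8,6,0,0,0.86]}}

```text
time_s: 10.58
ee_pos: [0.5068, 0.0087, 0.3054]
ee_rot: [-0.238, -0.665, -0.234, 0.668]
force: [-0.9, -1.1, 1.8]
gripper_width: 0.141
```

```bash
python3 m.py
```

```text
t 10.57 p [0.5068 0.0087 0.3054] head -0.8906 F [-0.9 -1.1  1.8] q [-0.22  0.15  1.86 -0.01  1.13  0.68]
91 [205.49 138.65]
225 [264.39 198.08]
216 [222.71 225.69]
371 [280.92 160.02] [272 145  18  31]
254 [204.83 160.44] [197 151  19  19]
116 [207.24 187.85] [199 182  18  11]
```

Run:
```python
from h import *
d=cam('scene');t=cam('top');a=cv2.resize(d["pixels"][105:200,160:235,::-1],None,fx=6,fy=6,interpolation=cv2.INTER_CUBIC)
b=cv2.resize(t["pixels"][200:295,265:315,::-1],None,fx=6,fy=6,interpolation=cv2.INTER_CUBIC)
cv2.imwrite('pics/s8.png',np.hstack([a,b]))
```

```text
(no output)
```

View pics/s8.png

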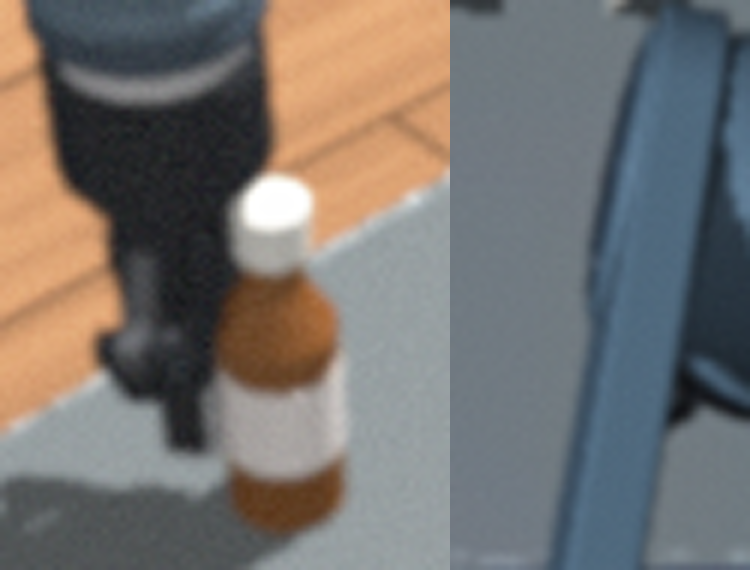

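Eleventh picture: the bottle leans about 3° with its cap by the body at (235,230), and the tips at (205,440) sit right at the label's edge. I'll push a little further to see whether the lean stays constant.

{"name": "carry_out", "arguments": {"targets": [1,1,0,0,0.86,3,2,0,0,0.86,4,3,0,0,0.86,5,4,0,0,0.86,6,5,0,0,0.86]}}

```text
time_s: 11.35
ee_pos: [0.5129, 0.0138, 0.3053]
ee_rot: [-0.238, -0.665, -0.234, 0.668]
force: [-1.5, -0.8, 1.2]
gripper_width: 0.135
```

```bash
python3 m.py
```

```text
t 11.35 p [0.5129 0.0138 0.3053] head -0.8905 F [-1.5 -0.8  1.2] q [-0.2   0.16  1.85 -0.01  1.13  0.69]
88 [209.32 139.18]
227 [264.4  198.07]
217 [222.73 225.66]
16 [179.31 142.5 ] [174 135   9  16]
369 [280.92 160.04] [272 145  18  31]
252 [208.49 160.81] [200 151  20  19]
117 [211.08 188.29] [202 183  18  11]
```

The lean has levelled off: the tool moved 7.9 mm, the base 8.7 and the shoulder 8.0, so the bottle is sliding at a steady ~3°. I'll carry on with this leg, tracking the base.

```bash
cat > m.py <<'E'
from h import *
s=st();d=cam('scene');p=s["ee_pos"][:2]
B=brown(d,(150,90,290,240))
off=np.array([.517,.0175])-w(d,201.21,186.81,.113)[:2]; off2=np.array([.517,.0175])-w(d,196.40,159.46,.18)[:2]
bay=np.array([.6747,.0768]);a=-.045;ex=np.array([np.cos(a),np.sin(a)]);ey=np.array([-ex[1],ex[0]])
for n,c,bx in B:
    if 60<n<160: q=w(d,*c,.113)[:2]+off;print("base",n,q,"bay frame mm",((q-bay)@ex*1e3).round(1),((q-bay)@ey*1e3).round(1),"from axis",((q-p)*1e3).round(1))
    elif 160<n<320: q=w(d,*c,.18)[:2]+off2;print("shoulder",n,q)
E
python3 m.py
```

```text
t 11.4 p [0.513  0.0138 0.3054] head -0.8906 F [-2.3 -0.5  0.1] q [-0.2   0.16  1.85 -0.01  1.13  0.69]
shoulder 249 [0.5381 0.0342]
base 113 [0.5355 0.0307] bay frame mm -137.0 -52.3 from axis [22.5 16.9]
```

{"name": "carry_out", "arguments": {"targets": [2,2,0,0,0.86,5,4,0,0,0.86,8,7,0,0,0.86,11,9,0,0,0.86,14,12,0,0,0.86]}}

```text
time_s: 12.08
ee_pos: [0.5272, 0.026, 0.3053]
ee_rot: [-0.238, -0.665, -0.234, 0.668]
force: [-1.6, -0.9, 1.7]
gripper_width: 0.137
```

{"name": "carry_out", "arguments": {"targets": [3,2,0,0,0.86,6,5,0,0,0.86,9,7,0,0,0.86,12,10,0,0,0.86,14,12,0,0,0.86]}}

```text
time_s: 12.7
ee_pos: [0.5414, 0.0381, 0.3053]
ee_rot: [-0.238, -0.665, -0.234, 0.668]
force: [-1.1, -1.9, 1.4]
gripper_width: 0.137
```

```bash
python3 m.py
```

```text
t 12.7 p [0.5414 0.0381 0.3053] head -0.8904 F [-1.1 -1.9  1.4] q [-0.15  0.22  1.77 -0.01  1.15  0.75]
shoulder 252 [0.5666 0.0591]
base 116 [0.5635 0.0543] bay frame mm -110.1 -27.5 from axis [22.1 16.2]
```

{"name": "carry_out", "arguments": {"targets": [3,3,0,0,0.86,6,5,0,0,0.86,9,8,0,0,0.86,12,10,0,0,0.86,15,13,0,0,0.86]}}

```text
time_s: 13.38
ee_pos: [0.5567, 0.0514, 0.3053]
ee_rot: [-0.238, -0.665, -0.234, 0.668]
force: [-1.0, -2.2, 0.7]
gripper_width: 0.141
```

{"name": "carry_out", "arguments": {"targets": [3,3,0,0,0.86,6,5,0,0,0.86,9,8,0,0,0.86,12,10,0,0,0.86,15,13,0,0,0.86]}}

```text
time_s: 14.0
ee_pos: [0.5719, 0.0646, 0.3053]
ee_rot: [-0.238, -0.665, -0.234, 0.668]
force: [-1.4, -1.2, 0.8]
gripper_width: 0.14
```

```bash
python3 m.py
```

```text
t 14.0 p [0.5719 0.0646 0.3053] head -0.8905 F [-1.4 -1.2  0.8] q [-0.09  0.29  1.69 -0.01  1.16  0.8 ]
shoulder 252 [0.5977 0.0854]
base 115 [0.5934 0.0804] bay frame mm -81.4 -0.1 from axis [21.5 15.8]
```

The base is at (−81, 0) mm in the bay frame, on the centreline. I'll ease off, turn the hand, and line up along the bay axis.

{"name": "carry_out", "arguments": {"targets": [-1,-1,0,0,0.86,-4,-3,0,0,0.86,-8,-6,0,0,0.86,-20,-16,0,0,0.86,-32,-24,0,0,0.86]}}

```text
time_s: 14.68
ee_pos: [0.5391, 0.0401, 0.3053]
ee_rot: [-0.238, -0.665, -0.234, 0.668]
force: [-0.4, -0.3, -0.1]
gripper_width: 0.138
```

{"name": "carry_out", "arguments": {"targets": [-3,8,0,-0.15,0.86,-5,18,0,-0.3,0.86,-6,28,0,-0.45,0.86,-7,36,0,-0.6,0.86,-7,42,0,-0.725,0.86]}}

```text
time_s: 15.3
ee_pos: [0.5314, 0.0819, 0.3053]
ee_rot: [0.016, -0.705, 0.019, 0.709]
force: [-1.1, -0.8, 0.4]
gripper_width: 0.143
```

```bash
python3 m.py
```

```text
t 15.3 p [0.5314 0.0819 0.3053] head -1.6204 F [-1.1 -0.8  0.4] q [-0.07  0.21  1.78 -0.    1.15  1.56]
shoulder 244 [0.5968 0.0831]
base 118 [0.5943 0.0811] bay frame mm -80.5 0.7 from axis [62.9 -0.8]
```

```bash
cat > n.py <<'E'
from h import *
c=cam('top');d=cam('scene')
for k in cap(c,190,(250,165,325,250)): print("top",k[0],k[1],w(c,*k[1],.245))
for k in cap(d,190,(180,105,270,175)): print("scene",k[0],k[1],w(d,*k[1],.238))
E
python3 n.py
```

```text
top 181 [273.91 183.27] [0.6424 0.0895 0.245 ]
scene 108 [244.47 141.71] [0.5901 0.0876 0.238 ]
```

Run:
```python
from h import *
d=cam('scene')
o=np.array([.517,.0175])-w(d,195.22,137.54,.238)[:2]
print("off",o,"cap pos",w(d,244.47,141.71,.238)[:2]+o)
```

```text
off [ 0.0063 -0.0041] cap pos [0.5964 0.0835]
```

{"name": "carry_out", "arguments": {"targets": [8,2,0,0.004,0.86,18,1,0,0.004,0.86,26,1,0,0.004,0.86,31,1,0,0.004,0.86,34,0,0,0.004,0.86]}}

```text
time_s: 16.12
ee_pos: [0.5661, 0.0817, 0.3052]
ee_rot: [0.012, -0.705, 0.015, 0.709]
force: [-0.9, 0.4, 1.4]
gripper_width: 0.139
```

{"name": "carry_out", "arguments": {"targets": [2,0,0,0,0.86,4,0,0,0,0.86,6,0,0,0,0.86,8,0,0,0,0.86,10,0,0,0,0.86]}}

```text
time_s: 16.75
ee_pos: [0.5761, 0.0817, 0.3052]
ee_rot: [0.012, -0.705, 0.015, 0.709]
force: [-0.9, 0.3, 0.7]
gripper_width: 0.144
```

```bash
python3 m.py
```

```text
t 16.75 p [0.5761 0.0817 0.3052] head -1.6088 F [-0.9  0.3  0.7] q [-0.06  0.3   1.67 -0.    1.17  1.55]
shoulder 258 [0.6096 0.081 ]
base 95 [0.6046 0.0805] bay frame mm -70.2 0.5 from axis [28.5 -1.2]
```

{"name": "carry_out", "arguments": {"targets": [3,0,0,0,0.86,6,0,0,0,0.86,9,0,0,0,0.86,12,0,0,0,0.86,15,-1,0,0,0.86]}}

```text
time_s: 17.42
ee_pos: [0.5915, 0.0807, 0.3052]
ee_rot: [0.012, -0.705, 0.015, 0.709]
force: [-2.1, 0.7, 0.0]
gripper_width: 0.141
```

{"name": "carry_out", "arguments": {"targets": [3,0,0,0,0.86,6,0,0,0,0.86,9,0,0,0,0.86,11,-1,0,0,0.86,13,-1,0,0,0.86]}}

```text
time_s: 18.05
ee_pos: [0.6046, 0.0797, 0.3052]
ee_rot: [0.012, -0.705, 0.015, 0.709]
force: [-0.9, -1.2, 0.1]
gripper_width: 0.138
```

```bash
python3 m.py; python3 n.py
```

```text
t 18.05 p [0.6046 0.0797 0.3052] head -1.6088 F [-0.9 -1.2  0.1] q [-0.06  0.36  1.6  -0.    1.19  1.55]
shoulder 272 [0.6385 0.0788]
scene 82 [258.46 153.71] [0.6374 0.0831 0.238 ]
```

{"name": "carry_out", "arguments": {"targets": [2,0,0,0,0.86,5,0,0,0,0.86,8,0,0,0,0.86,10,0,0,0,0.86,12,-1,0,0,0.86]}}

```text
time_s: 18.82
ee_pos: [0.6168, 0.0787, 0.3052]
ee_rot: [0.012, -0.705, 0.015, 0.709]
force: [-1.4, 0.7, 0.8]
gripper_width: 0.14
```

{"name": "carry_out", "arguments": {"targets": [1,0,0,0,0.86,2,0,0,0,0.86,3,0,0,0,0.86,4,0,0,0,0.86,4,0,0,0,0.86]}}

```text
time_s: 19.45
ee_pos: [0.6208, 0.0787, 0.3052]
ee_rot: [0.012, -0.705, 0.015, 0.709]
force: [-0.8, 0.0, -0.6]
gripper_width: 0.141
```

```bash
python3 m.py; python3 n.py
```

```text
t 19.45 p [0.6208 0.0787 0.3052] head -1.6087 F [-0.8  0.  -0.6] q [-0.06  0.39  1.55 -0.    1.2   1.55]
shoulder 286 [0.6549 0.0781]
scene 85 [263.36 157.85] [0.6532 0.0817 0.238 ]
```

{"name": "carry_out", "arguments": {"targets": [1,0,0,0,0.86,1,0,0,0,0.86,2,0,0,0,0.86,2,0,0,0,0.86]}}

```text
time_s: 20.1
ee_pos: [0.6226, 0.0788, 0.3051]
ee_rot: [0.012, -0.705, 0.015, 0.709]
force: [-2.9, 0.3, 0.2]
gripper_width: 0.135
```

{"name": "carry_out", "arguments": {"targets": [1,0,0,0,0.86,1,0,0,0,0.86,2,0,0,0,0.86,2,0,0,0,0.86]}}

```text
time_s: 20.6
ee_pos: [0.6235, 0.0791, 0.305]
ee_rot: [0.012, -0.703, 0.015, 0.711]
force: [-10.3, 0.2, 6.0]
gripper_width: 0.142
```

```bash
python3 m.py; python3 n.py
```

```text
t 20.6 p [0.6235 0.0791 0.305 ] head -1.6083 F [-10.3   0.2   6. ] q [-0.06  0.4   1.54 -0.    1.21  1.55]
shoulder 286 [0.6566 0.0785]
scene 85 [264.07 158.28] [0.6551 0.0819 0.238 ]
```

The force rose to 10 N, so the bottle is against the back wall. I'll ease off slowly and then clear the hand.

{"name": "carry_out", "arguments": {"targets": [-1,0,0,0,0.86,-2,0,0,0,0.86,-4,0,0,0,0.86,-6,0,0,0,0.86,-10,0,0,0,0.86]}}

```text
time_s: 21.38
ee_pos: [0.6135, 0.079, 0.3051]
ee_rot: [0.012, -0.704, 0.015, 0.71]
force: [-0.2, 0.7, 0.5]
gripper_width: 0.142
```

{"name": "carry_out", "arguments": {"targets": [-10,0,0,0,0.86,-30,1,0,0,0.86,-60,2,0,0,0.86,-90,3,20,0,0.86,-120,4,60,0,0.86]}}

```text
time_s: 22.0
ee_pos: [0.4913, 0.083, 0.3639]
ee_rot: [0.012, -0.702, 0.015, 0.712]
force: [0.7, 0.0, 0.6]
gripper_width: 0.137
```

{"name": "carry_out", "arguments": {"targets": [-30,40,40,0,0.86,-60,90,70,0,0.86,-100,140,80,0,0.86,-140,190,80,0,0.86,-180,240,80,0,0.86]}}

```text
time_s: 22.62
ee_pos: [0.3155, 0.3162, 0.4444]
ee_rot: [0.012, -0.703, 0.014, 0.711]
force: [-0.4, 0.5, -0.1]
gripper_width: 0.143
```

```bash
python3 m.py
python3 - <<'E'
from h import *
d=cam('scene');t=cam('top')
def E(p,b,s):return cv2.resize(p[b[1]:b[3],b[0]:b[2],::-1],None,fx=s,fy=s,interpolation=cv2.INTER_CUBIC)
a=E(d["pixels"],(135,100,365,320),2);b=E(t["pixels"],(250,140,320,250),4)
cv2.imwrite('pics/f.png',np.hstack([a,b]))
for k in cap(d,190,(225,110,290,190)): print("scene",*k)
E
```

```text
t 22.62 p [0.3155 0.3162 0.4444] head -1.6088 F [-0.4  0.5 -0.1] q [ 0.52 -0.15  1.86  0.    1.44  2.13]
shoulder 276 [ 0.4886 -0.0496]
shoulder 292 [0.6541 0.0799]
scene 119 [261.04 155.7 ]
scene 24 [274.33 186.92]
```

View pics/f.png

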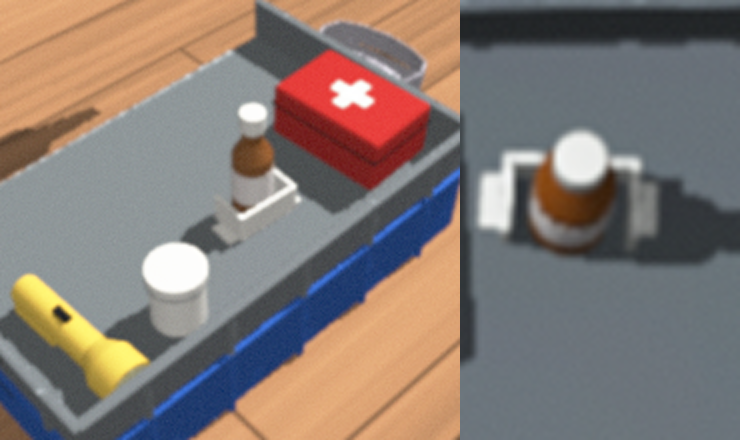

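The final picture shows the bottle upright in the bay, with the cap at (580,158) in the top crop, and everything else in place. I'll measure the remaining gap.

Run:
```python
from h import *
c=cam('top');d=cam('scene');bay=np.array([.6747,.0768]);a=-.045;ex=np.array([np.cos(a),np.sin(a)]);ey=np.array([-ex[1],ex[0]])
m=(c["pixels"][165:205,262:300].min(2)>225).astype(np.uint8);n,l,s,ce=cv2.connectedComponentsWithStats(m)
for i in range(1,n): print(s[i],ce[i]+[262,165])
off=np.array([.517,.0175])-w(d,195.22,137.54,.238)[:2]
for nme,q in(("top eye",w(c,279.6,179.1,.245)[:2]),("scene cap",w(d,261.04,155.7,.238)[:2]+off)):
    print(nme,q,((q-bay)@ex*1e3).round(1),((q-bay)@ey*1e3).round(1))
# back wall: rows in the top picture along the back wall's inner edge and brown shape there
for X in((.655,.078),(.6527,.0778),(.647,.078)):print(X,"cap px",px(c,[*X,.245]),"cap scene",px(d,[*(np.array(X)-off),.238]))
```

```text
[12  9 12 11 99] [279.44444444 179.01010101]
[ 0 14  7  2  8] [264.625 179.125]
[ 0 17  1  4  4] [262.  183.5]
top eye [0.6512 0.0781] -23.5 0.2
scene cap [0.6516 0.0787] -23.2 0.9
(0.655, 0.078) cap px [[279.6 177.2]] cap scene [[261.9 156.7]]
(0.6527, 0.0778) cap px [[279.7 178.4]] cap scene [[261.1 156.2]]
(0.647, 0.078) cap px [[279.7 181.1]] cap scene [[259.2 154.7]]
```

```bash
python3 -c "
from h import *;print(robot.hand_in());st()"
```

```text
the job is handed in; nothing more can be done
None
the job is handed in; nothing more can be done
```

The bottle is standing upright in the bay, within about 1–2 mm of the back wall, and I've handed the job in. I pushed it with the nearly shut fingertips in two legs: diagonally onto the bay's centreline, then straight in.

**Final position:** the two cameras put the bottle's centre at x = −23.5 and −23.2 mm in the bay frame, and 0.2 to 0.9 mm off the centreline. Home is −22, and the calibration is only good to about 2 mm. Contact with the back wall showed as a rise to about 10 N.

**Other objects:** the first-aid box, pill tub, torch and kidney dish look unmoved in the last picture. I measured drift only on the tub and bay, part-way through the first push, and they had not shifted. The hand finished clear of everything, at about 23 s.

**What did not go cleanly:**
- **First contact:** with the tool vertical, the gripper's palm touched the bottle's shoulder first and leaned the cap about 6 mm. I backed off and the bottle settled back exactly where it had been.
- **The push itself:** I raised the hand 4 mm, so the tips pushed at about 27 mm above the floor, slightly over the 25 mm advised.
- **Lean while sliding:** the bottle probably leaned up to about 3° during the push. Part of that reading is measurement error, because it still read about 2 mm of lean with nothing touching it. It slid steadily and stood upright once released.

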